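Transfer a painted door's hanger over the end stops onto the drying rail

TASK

The little door has just been painted: take its hanger off the spray rail over the two end stops onto the drying rail, slide it up to the window's hanger and gently push both along until the row is snug against the clamp on the rail; hold that light pressure for a moment, then let go, leaving both hanging there spacer bar to spacer bar. The hangers hook under the rail and come off or on only at the opening beside each end stop, so slide to the stop by feel, lift straight out, lower into the other opening, and force nothing: the clamp is only finger-tight. Let the wet door touch nothing, and leave the things lying about where they are.

Things in the scene. Friction and masses are not known exactly. Their poses are not given: they have to be found in the camera images.
- door_hanger: grey printed hanger with the small door below it, loose, about 0.14 kg. Origin: centre of the underside of its top plate (34 x 26 x 5 mm), which lies on the rail: origin height = rail top, 165 mm above the cabinet top, while it hangs. x across the rail, away from the robot at yaw 0; y along the rail, to the robot's left; z up
- door_hanger_tab (a point): where to grip the door's hanger: centre line of its finger tab, 36 mm above the hanger's origin. The tab is 14 mm in y, 24 mm in x and reaches from 11 to 50 mm above the origin. Grip from above, fingers closing along y, tips 15 mm or more above the origin
- door_hanger_nose (a point): rubber end of the hanger's spacer bar on the -y side, 33 mm from the origin along y and 8 mm above it. The bar (10 mm wide, 9 mm tall) ends 33 mm from the origin on the +y side too; its ends are what meets end stops and other hangers
- door_hanger_shoe (a point): middle between the shoe's two rounded lips, 9.5 mm below the hanger's origin. The lips run along y, 30 mm long, 5 mm thick, 10 mm apart in the clear, reach to 12 mm below the origin and hook under the rail's flange with 2 mm play in height and 2 mm each side of centre
- door: the freshly painted small door, 60 mm wide, 96 mm tall, 10 mm thick, fixed in the door's hanger in front of the rail; its origin is the middle of its back face, 19 mm to -x of and 78 mm below the hanger's origin; it hangs down to 126 mm below that origin
- spray_rail: fixed stand with the spray rail, an aluminium T rail, top 165 mm above the origin. Origin: on the cabinet top under the rail's stopped end. The rail runs from there along the stand's +y for 175 mm (robot's left). Flange 22 mm wide, 5 mm thick, over a 6 mm web. At y = 0 to 3 mm an upright steel end stop, 26 mm wide, rises 14 mm over the rail top; a hanger butted on it has its origin at y = 36 mm
- spray_rail_opening (a point): middle of the spray rail's opening, at rail top height, y = 36.5 mm of the stand. Over 34 mm of length the flange is cut away and only the 6 mm web with a rounded top runs on, so the shoe can be lifted out (or let in) here; elsewhere the flange holds it down
- drying_rail: fixed stand with the drying rail, same section and height; it starts 10 to 20 mm beyond the spray rail's stop, up to 6 mm to the side and 0.08 rad askew of it. Origin: on the cabinet top under the rail's end at its own end stop (y = 0 to -3 mm, 14 mm high, 26 mm wide). The rail runs along the stand's -y, 255 mm long (robot's right); x away from the robot
- drying_rail_opening (a point): middle of the drying rail's opening, at rail top height, y = -38.5 mm of the stand; flange cut away over 34 mm. A hanger centred here has 2 mm play each way along the rail and 2.5 mm between its spacer bar and the end stop
- window_hanger: second loose hanger of the same shape, carrying a small window (60 mm wide, 70 mm tall), further along the drying rail, free to slide. Origin and axes as for the door's hanger; origins are 66 mm apart when the spacer bars touch. Some 4 to 40 mm beyond its spacer bar (-y) a black clamp, 30 x 16 mm, 14 mm high, is fixed on the rail; its place is not measured. Sliding a hanger takes about 1 N
- paint_jar: paint pot, 36 mm wide, 42 mm tall, loose on the cabinet; origin at its underside. Leave alone
- sanding: brick-coloured sanding block, 48 x 68 x 24 mm, loose on the cabinet; origin at its underside. Leave alone
- tin: round grey tin, 43 mm wide, 21 mm tall, loose on the cabinet; origin at its underside. Leave alone

How it is judged:
By the outcome, as a careful person would: the job done as asked, in the order asked, and still so for the second after the job is handed in, with the robot touching nothing.
It also fails if it takes over 64 s, if anything falls off the work surface, if the arm or the gripper's body presses on something with over 40 N, if the wrist force passes 120 N, or if a joint passes its speed limit or range.

ROBOT

A 6-joint arm with a two-finger parallel gripper is mounted at the origin on a cart in front of the work surface, level with it; the furniture and walls round the work are solid. World frame = base frame: x ahead of the robot, y to its left, z up, the work surface at z = 0. Lengths are in mm, angles in rad, forces in N, time in s.
With the tool pointing down it reaches from about 400 to 925 mm from the base axis. Payload 12.5 kg.
Tool frame: the origin (TCP) lies midway between the tips of the shut fingers; the grasp point (between the pads) lies 19 mm behind it (env.pinch_z is the z of the grasp point in the tool frame, in mm); z points along the fingers, y is the line along which they close (so a half turn about z gives the same grasp; the last joint's range is limited). The gripper opens to 95 mm and grips with 3 to 60 N. Pads are 20 mm wide; open, the fingers measure 119 mm over their backs; the gripper's body (75 mm by 180 mm) begins 59 mm behind the grasp point.
Start: joints at [-1.39, 0.491, 1.559, -0, 1.092, -0.106], TCP at [176.825, -599.483, 214.661] pointing down, gripper open.
Joint ranges: [-3.1, 3.1], [-0.84, 2.19], [0.05, 2.79], [-1.13, 4.28], [0.06, 2.93], [-2.69, 2.69]. Speed limits (rad/s): [2.22, 2.22, 2.79, 3.14, 3.14, 3.14].

INTERFACE

Orientations are given as [roll, pitch, yaw] about the fixed x, y, z axes, in that order (R = Rz(yaw) Ry(pitch) Rx(roll)).
In Python, from cell import env, eyes gives the robot as it stands.
- The arm moves only by the shell command python3 -m inch 'ROWS'. ROWS is JSON, a list of rows, each a list of 3 entries, a list of its own where there are three numbers: the shift along the tool's x, y, z in units of 60 mm (1.0 is 60 mm), then the turn about the tool's z in units of 5 degrees (1.0 is 5 degrees), then the closure, from -1 (fully open) to 1 (shut). In form: [[[tx, ty, tz], turn, claw], ...]. A call has exactly 10 rows; each row shifts and turns the commanded pose from where the row before left it, along the tool's axes as they then stand; what a row does not reach is not made up. A row lasts 1/8 s, in which the tool goes at most 62.5 mm and 10.7 degrees, less where a joint would pass 70% of its speed; a pose out of reach is approached as far as the arm can. A call is refused whole if a number of a shift passes 1 or a number of a turn 1, either way. A call with a gripper value outside its range is refused whole. The fingers move at their own pace and stop on an object; the grip force is fixed at half the most. Time passes only in rows, so rows that do not move let the fingers close, or fill a call up. It gives the time, the measured TCP pose, the force, the opening and the grip force at its end, in the units of the state.
- env.state(): the state, without advancing time (a new reading comes with each control period).
- eyes.read_camera(name): name is "scene" or "top" or "wrist"; returns a dict with "pixels" (384x512x3 uint8, red, green, blue), "fx", "fy", "cx", "cy" (pixels), "extrinsics" (4x4, takes a point from world to camera coordinates). Camera axes: x right, y down, z forward; pixel columns grow to the right and rows downward; lengths in mm; the calibration is good to about 2 mm. The wrist camera is an equidistant fisheye: a pixel r from the principal point sees the ray r / f radians off the axis. A picture is of the moment at which its call begins. There is no depth.
- env.job_done(): hands the job in; it is judged then, once.
Trained networks look in a picture, given as the dict that the camera call returned (one of the last four; its "shot" number tells which), for a name from the list of things; names that differ only in an ending like _2 or _b are one class to them, and where a whole thing is asked for, a point or a joint stands for the part that bears it (a point fixed in the world has none). Each returns a list of dicts, best first, with "score" (0 to 1); they miss things now and then, are a little off and sometimes report something else, mostly with a low value. They report only what shows in the picture. A call takes as long as a camera call.
- eyes.boxes_of(name, picture): "centre" ([row, column] in pixels, amid what is visible of it).
- eyes.cut_out(name, picture): "mask" (384x512 bool, what is visible of it) and "centre" ([row, column] in pixels, amid what is visible of it).
- eyes.spot_point(name, picture): "centre" ([row, column] in pixels: a listed point, or the origin of a listed thing).
The state is a dict: "t": time; "joints": joint angles; "qvel": joint speeds; "tau": joint torques, N m; "eef_pos": TCP position; "tcp_rot": TCP orientation; "ft_force": force on the tool from outside, world axes, zero at the start; "moment": the same for the moment, N m; "opening": opening from 0.0 (shut) to 1.0 (fully open); "grip_force": force on a finger pad.
Only numpy, scipy, OpenCV 4.12 (cv2) and the standard library are available. Lean on these libraries where they do the work, as an engineer would, in place of code of your own. Each camera call takes 0.05 s, during which the arm holds its last target. There are 200 camera calls.

## Working session

There is one attempt and no reset: what is moved stays moved. The work goes in short steps, Python scripts to look and compute and a shell command to move; the robot and the scene stay as the last step left them, time stands still between calls to the robot, and variables do not carry over. Pictures are saved under pics/ and viewed, at most 10 in all, crops included, and the job is handed in when it is done.

```bash
mkdir -p pics; ls; cat > h.py <<'E'
import numpy as np, cv2
from scipy.optimize import least_squares
from cell import env, eyes
def shot(n,save=None):
    p=eyes.read_camera(n)
    if save: cv2.imwrite('pics/'+save,cv2.cvtColor(p['pixels'],cv2.COLOR_RGB2BGR))
    return p
def ray(p,rc,fish=False):
    a=(rc[1]-p['cx'])/p['fx'];b=(rc[0]-p['cy'])/p['fy']
    if fish:
        r=np.hypot(a,b);d=np.array([np.sin(r)*a/r,np.sin(r)*b/r,np.cos(r)]) if r>0 else np.array([0,0,1.])
    else: d=np.array([a,b,1.])
    E=np.array(p['extrinsics']);R=E[:3,:3]
    d=R.T@d; return -R.T@E[:3,3], d/np.linalg.norm(d)
def onz(p,rc,z,fish=False):
    o,d=ray(p,rc,fish); return o+d*(z-o[2])/d[2]
def tri(rs):
    A=sum(np.eye(3)-np.outer(d,d) for o,d in rs);b=sum((np.eye(3)-np.outer(d,d))@o for o,d in rs)
    x=np.linalg.solve(A,b); return x,[np.linalg.norm((np.eye(3)-np.outer(d,d))@(x-o)) for o,d in rs]
E
python3 - <<'E'
from h import *
P={n:shot(n,n+'0.png') for n in('scene','top','wrist')}
print({k:env.state()[k] for k in('t','eef_pos','tcp_rot','ft_force','opening')},env.pinch_z)
for n,p in P.items():
    E=np.array(p['extrinsics']);print(n,(-E[:3,:3].T@E[:3,3]).round(0),p['fx'])
Z=dict(door_hanger=165,door_hanger_tab=201,door_hanger_nose=173,door_hanger_shoe=155.5,spray_rail=0,spray_rail_opening=165,drying_rail=0,drying_rail_opening=165,window_hanger=165,paint_jar=0,sanding=0,tin=0)
for k,z in Z.items():
    rs=[]
    for n,p in P.items():
        r=eyes.spot_point(k,p)
        if r:
            r=r[0]; f=n=='wrist'
            print(k,n,round(r['score'],2),np.round(r['centre'],1),onz(p,r['centre'],z,f).round(1))
            rs.append(ray(p,r['centre'],f))
    if len(rs)>1: x,e=tri(rs);print('   tri',x.round(1),np.round(e,1))
E
```

```text
pics
{'t': 0.15, 'eef_pos': array([ 176.79035196, -599.29027644,  214.19788242]), 'tcp_rot': array([-3.14077549e+00, -9.67003625e-05,  2.86788077e-01]), 'ft_force': array([-0.01367718, -0.20825749, -0.40820878]), 'opening': 0.9961661959624113} -18.8
scene [-170.  734. 1011.] 450.1983977573202
top [ 313.   16. 1480.] 494.2946728748052
wrist [ 243. -579.  385.] 297.3186396354542
door_hanger scene 0.91 [199.3 209.8] [489.4 130.5 165. ]
door_hanger top 0.64 [162.9 215.4] [499.9 116.9 165. ]
   tri [502.4 118.4 148.1] [0.2 0.2]
door_hanger_tab scene 0.83 [189.  207.9] [493.2 131.2 201. ]
door_hanger_tab top 0.6 [158.  209.7] [507.5 129.3 201. ]
   tri [505.  127.  192.1] [4.9 4.9]
door_hanger_nose scene 0.62 [188.1 215.6] [502.9  93.6 173. ]
door_hanger_nose top 0.74 [161.7 223.7] [502.2  94.2 173. ]
   tri [502.1  94.2 173.9] [0.1 0.1]
door_hanger_shoe scene 0.58 [198.8 208. ] [501.9 125.6 155.5]
door_hanger_shoe top 0.9 [164.3 210.7] [497.3 130.3 155.5]
   tri [496.6 130.  161.9] [0.3 0.3]
spray_rail scene 0.67 [214.5 231. ] [519.5  18.    0. ]
spray_rail top 0.95 [167. 254.] [512.   12
[... 246 characters left out ...]
208.9 238.8] [517.9 -16.8   0. ]
drying_rail top 0.82 [165.7 265.2] [516.2 -20.9   0. ]
   tri [518.1 -19.8  -2.7] [1.9 1.9]
drying_rail_opening scene 0.75 [164.7 245.3] [515.8 -45.1 165. ]
drying_rail_opening top 0.97 [155.8 278.5] [520.7 -52.2 165. ]
   tri [522.1 -52.5 157. ] [0.1 0.1]
window_hanger scene 0.85 [141.5 275. ] [ 522.4 -194.3  165. ]
paint_jar top 0.62 [213.4 315.6] [ 374.  -172.6    0. ]
sanding top 0.83 [245.7 338.7] [ 278.7 -241.2    0. ]
sanding wrist 0.73 [41.6 46.1] [ 281.8 -241.4   -0. ]
   tri [ 2.803e+02 -2.413e+02  1.000e-01] [1.5 1.5]
tin scene 0.49 [284.6 178.4] [445.5 307.1   0. ]
tin top 0.52 [188.8 154.8] [442.9 311.    0. ]
   tri [442.2 309.7   5.8] [0.2 0.2]
```

```bash
python3 - <<'E'
import cv2
a=cv2.imread('pics/scene0.png')[90:310,130:380];b=cv2.imread('pics/top0.png')[110:280,110:390]
cv2.imwrite('pics/a.png',cv2.resize(a,(680,598),interpolation=2));cv2.imwrite('pics/b.png',cv2.resize(b,(800,486),interpolation=2))
E
```

```text
(no output)
```

View pics/a.png

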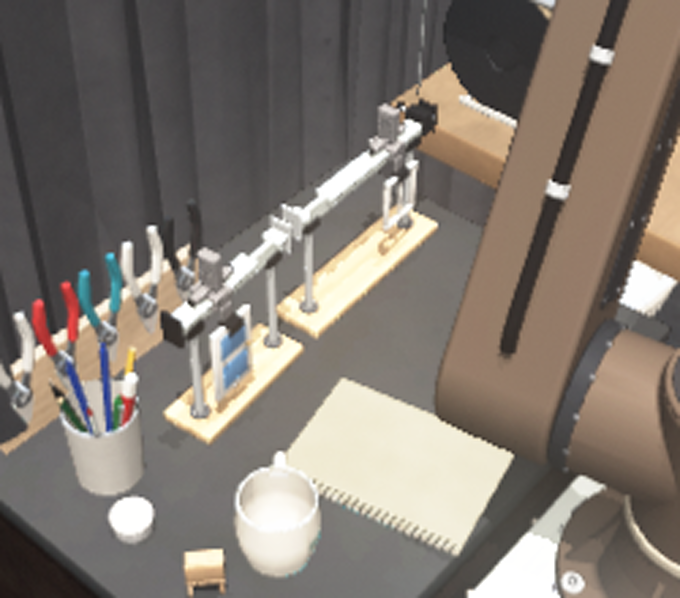

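View pics/b.png

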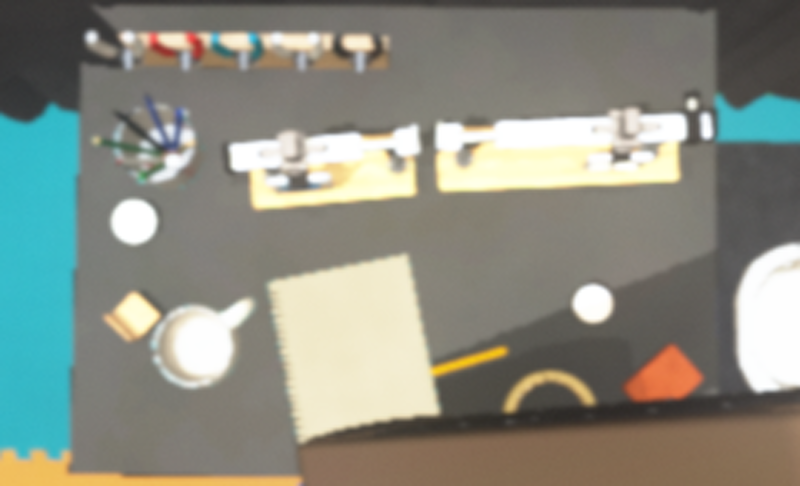

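The hanger with the blue door hangs mid spray rail (crop b ≈ 292,145). The gap between the stops is at about 425,137, the window hanger at 627,125 and the clamp at 707,125. I'm raising the arm and moving over for a close look.

```bash
python3 -m inch '[[[0,0,-0.67],0.7,-1],[[0,0,-0.67],0.7,-1],[[0,0,-0.67],0.7,-1],[[0.6,-0.8,0],0,-1],[[0.6,-0.8,0],0,-1],[[0.6,-0.8,0],0,-1],[[0.6,-0.8,0],0,-1],[[0.6,-0.8,0],0,-1],[[0.6,-0.8,0],0,-1],[[0.6,-0.8,0],0,-1]]'; python3 -m inch '[[[0.17,-0.65,0],0,-1],[[0.17,-0.65,0],0,-1],[[0.17,-0.65,0],0,-1],[[0.17,-0.65,0],0,-1],[[0.17,-0.65,0],0,-1],[[0.17,-0.65,0],0,-1],[[0,0,0],0,-1],[[0,0,0],0,-1],[[0,0,0],0,-1],[[0,0,0],0,-1]]'
cat > look.py <<'E'
import sys
from h import *
p=shot('wrist',sys.argv[1]); s=env.state(); print(round(s['t'],2),np.round(s['eef_pos'],1),np.round(s['tcp_rot'],4),np.round(s['ft_force'],2))
Z=dict(door_hanger=165,door_hanger_tab=201,door_hanger_nose=173,spray_rail=0,spray_rail_opening=165,drying_rail=0,drying_rail_opening=165,window_hanger=165)
for k,z in Z.items():
    for r in eyes.spot_point(k,p)[:2]:
        print(k,round(r['score'],2),np.round(r['centre'],1),onz(p,r['centre'],z,True).round(1))
E
python3 look.py w1.png
```

```text
t: 3.2
eef_pos: [393.4, -237.5, 335.5]
tcp_rot: [3.141, -0.001, 0.103]
ft_force: [0.2, -0.5, -0.8]
opening: 0.996
grip_force: 0.0
t: 4.45
eef_pos: [429.4, -0.9, 335.2]
tcp_rot: [3.141, 0.0, 0.102]
ft_force: [0.2, 0.1, -0.2]
opening: 0.999
grip_force: 0.0
4.5 [429.4  -0.8 335.2] [3.1415 0.     0.1024] [ 0.02 -0.11 -0.93]
door_hanger 0.61 [119.9 167.4] [483.2 102.6 165. ]
door_hanger 0.24 [109.7 403.8] [ 531.  -181.1  165. ]
door_hanger_tab 0.89 [103.2 136.5] [500.9 128.9 201. ]
door_hanger_nose 0.89 [101.7 169.9] [504.6  99.1 173. ]
spray_rail 0.89 [104.3 247.7] [513.5  13.2   0. ]
spray_rail_opening 0.75 [102.9 218.4] [507.1  44.3 165. ]
drying_rail 0.83 [105.3 259.7] [513.9  -7.    0. ]
drying_rail 0.51 [103.  148.1] [503.8 187.3   0. ]
drying_rail_opening 0.76 [100.9 298.7] [519.2 -46.4 165. ]
window_hanger 0.79 [115.  404.1] [ 524.5 -182.5  165. ]
```

View pics/w1.png

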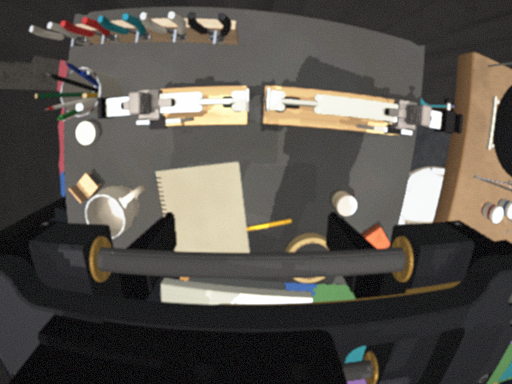

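The wrist picture shows both rails: spray stop ≈ (col 245, row 97), drying stop ≈ (268,95), door hanger ≈ (147,103), window hanger ≈ (405,112) and clamp ≈ (450,120). I'll rectify it at rail-top height to get metric positions.

```bash
cat > rect.py <<'E'
import sys
from h import *
def rect(p,z,x0,x1,y0,y1,s):
    H,W=int((x1-x0)*s),int((y1-y0)*s)
    r,c=np.mgrid[:H,:W]; X=np.stack([x1-r/s,y1-c/s,np.full(r.shape,float(z))],-1)
    E=np.array(p['extrinsics']); q=X@E[:3,:3].T+E[:3,3]
    n=np.hypot(q[...,0],q[...,1]);th=np.arctan2(n,q[...,2])/n
    im=cv2.remap(p['pixels'],(p['cx']+p['fx']*th*q[...,0]).astype('f4'),(p['cy']+p['fy']*th*q[...,1]).astype('f4'),2)
    for y in range(int(np.ceil(y0/20)*20),int(y1),20): cv2.line(im,(int((y1-y)*s),0),(int((y1-y)*s),6 if y%100 else 16),(255,0,0),1)
    for x in range(int(np.ceil(x0/10)*10),int(x1),10): cv2.line(im,(0,int((x1-x)*s)),(6 if x%50 else 16,int((x1-x)*s)),(255,0,0),1)
    return cv2.cvtColor(im,cv2.COLOR_RGB2BGR)
E
python3 - <<'E'
from rect import *
p=shot('wrist')
im=rect(p,165,470,560,20,220,4); im2=rect(p,165,480,555,-240,25,3)
a=np.zeros((590,800,3),'u1'); a[:360]=im; a[362:587,:795]=im2
cv2.imwrite('pics/r1.png',a)
E
```

```text
(no output)
```

View pics/r1.png

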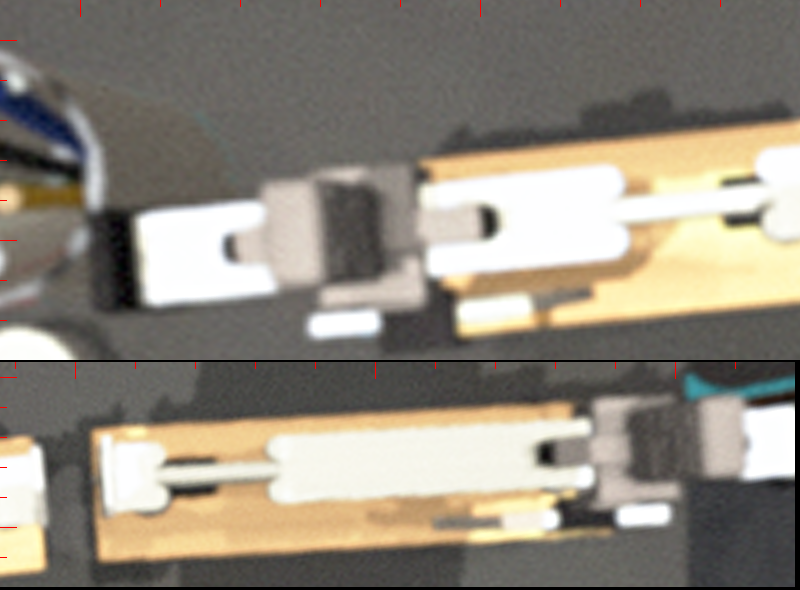

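Measured from the rectified picture:
- **Spray rail:** yaw ≈ 0.108, opening ≈ (510,46).
- **Door hanger:** ≈ (501,127).
- **Drying rail:** yaw ≈ 0.05, opening ≈ (518.3,−47.5).
- **Window hanger:** ≈ (525,−185).

Next I go above the tab.

```bash
python3 -m inch '[[[0.47,-0.67,0],-0.06,0],[[0.47,-0.67,0],0,0],[[0.47,-0.67,0],0,0],[[0,0,0.42],0,0],[[0,0,0.42],0,0],[[0,0,0.42],0,0],[[0,0,0.42],0,0],[[0,0,0],0,0],[[0,0,0],0,0],[[0,0,0],0,0]]'
cat > look.py <<'E'
import sys
from rect import *
p=shot('wrist'); s=env.state(); print(round(s['t'],2),np.round(s['eef_pos'],1),np.round(s['tcp_rot'],4),np.round(s['ft_force'],2),round(s['opening'],3))
y=s['eef_pos'][1]
for k,z in dict(door_hanger=165,door_hanger_tab=201,door_hanger_nose=173,spray_rail_opening=165,drying_rail_opening=165,window_hanger=165).items():
    for r in eyes.spot_point(k,p)[:1]: print(k,round(r['score'],2),np.round(r['centre'],1),onz(p,r['centre'],z,True).round(1))
im=rect(p,float(sys.argv[2]),465,565,y-100,y+100,4);cv2.imwrite('pics/'+sys.argv[1],im);print('col0 y=',y+100,'row0 x=565')
E
python3 look.py r2.png 165
```

```text
t: 6.2
eef_pos: [501.1, 128.8, 235.4]
tcp_rot: [3.141, -0.002, 0.109]
ft_force: [0.0, 0.2, -0.2]
opening: 0.5
grip_force: 0.0
6.25 [501.  128.9 235.3] [ 3.1416e+00 -1.5000e-03  1.0880e-01] [ 0.6  -0.73  0.22] 0.501
door_hanger_tab 0.87 [211.6 254.2] [500.4 126.5 201. ]
door_hanger_nose 0.57 [202.7 295.2] [502.2  92.3 173. ]
spray_rail_opening 0.77 [198.8 345.5] [508.1  46.4 165. ]
drying_rail_opening 0.78 [197.9 435.9] [518.6 -50.6 165. ]
col0 y= 228.8505791070582 row0 x=565
```

View pics/r2.png

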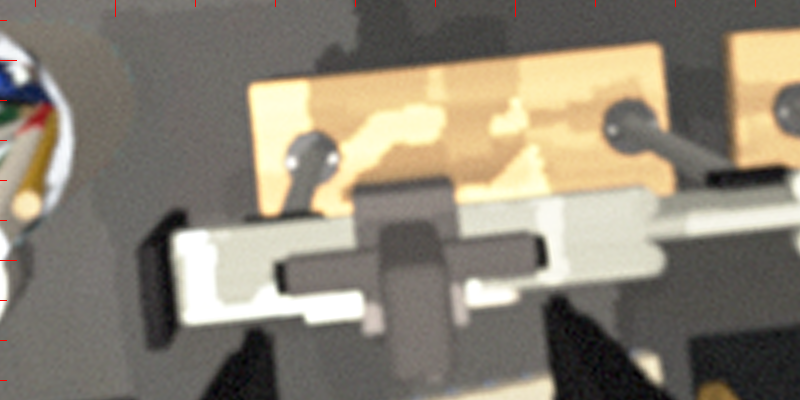

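The tab sits between the open fingers: tab ≈ col 415, finger midpoint ≈ col 402. I'll shift about 2 mm along the rail, descend and grip.

```bash
python3 -m inch '[[[0,0.04,0.2],0,0],[[0,0,0.3],0,0],[[0,0,0.2],0,0],[[0,0,0.15],0,0],[[0,0,0],0,0],[[0,0,0],0,1],[[0,0,0],0,1],[[0,0,0],0,1],[[0,0,0],0,1],[[0,0,0],0,1]]'; python3 -c "
from cell import env;import numpy as np
s=env.state()
for k in s:print(k,np.round(s[k],3))"
```

```text
t: 7.8
eef_pos: [501.0, 126.4, 183.6]
tcp_rot: [3.141, -0.0, 0.109]
ft_force: [-0.0, 0.3, 2.9]
opening: 0.147
grip_force: 30.0
t 7.8
joints [ 0.119  0.376  1.859 -0.     0.907  1.581]
qvel [-0.001 -0.    -0.001  0.     0.001 -0.   ]
tau [-3.3000e-02 -4.8950e+01 -2.2073e+01  4.1000e-02 -2.1600e-01  7.0000e-03]
eef_pos [500.971 126.397 183.552]
tcp_rot [ 3.141 -0.     0.109]
ft_force [-0.023  0.306  2.923]
moment [-0.007  0.128  0.018]
grip_force 29.996
opening 0.147
```

```bash
python3 -m inch '[[[0,0,-0.017],0,1],[[0,0.1,0],0,1],[[0,0.2,0],0,1],[[0,0.2,0],0,1],[[0,0.2,0],0,1],[[0,0.2,0],0,1],[[0,0.2,0],0,1],[[0,0.1,0],0,1],[[0,0,0],0,1],[[0,0,0],0,1]]'; python3 look.py r3.png 165
```

```text
t: 9.05
eef_pos: [508.7, 55.0, 184.4]
tcp_rot: [3.142, 0.0, 0.109]
ft_force: [0.7, -0.9, -1.0]
opening: 0.146
grip_force: 30.0
9.1 [508.7  55.1 184.4] [3.1416 0.     0.1091] [ 0.23 -0.5  -2.01] 0.145
door_hanger 0.56 [216.  247.6] [509.4  57.5 165. ]
door_hanger_tab 0.92 [239.3 249.3] [508.4  56.1 201. ]
door_hanger_nose 0.59 [221. 300.] [512.4  23.  173. ]
spray_rail_opening 0.56 [217.2 266. ] [509.9  45.  165. ]
drying_rail_opening 0.92 [213.2 390.7] [521.5 -46.5 165. ]
window_hanger 0.92 [217.5 506.9] [ 527.3 -182.1  165. ]
col0 y= 155.09570136213773 row0 x=565
```

View pics/r3.png

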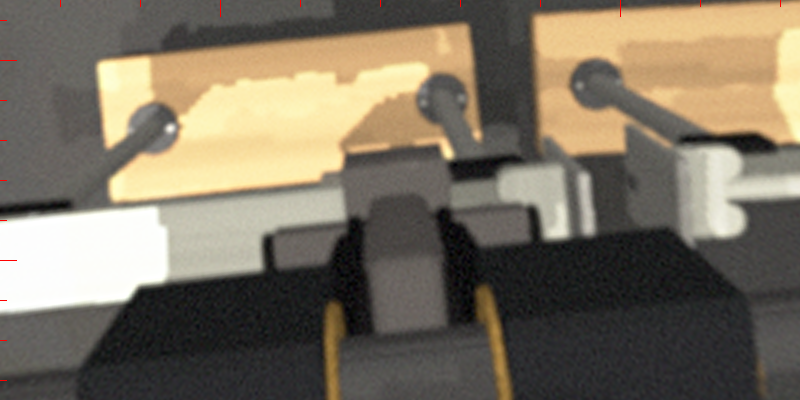

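The nose end is at ≈ col 535 and the stop face at ≈ col 565, so roughly 7–8 mm remain. I'll creep in.

```bash
python3 -m inch '[[[0,0.03,0],0,1],[[0,0.03,0],0,1],[[0,0.02,0],0,1],[[0,0.01,0],0,1],[[0,0.005,0],0,1],[[0,0.005,0],0,1],[[0,0.005,0],0,1],[[0,0.005,0],0,1],[[0,0,0],0,1],[[0,0,0],0,1]]'; python3 -m inch '[[[0,0.005,0],0,1],[[0,0.005,0],0,1],[[0,0.005,0],0,1],[[0,0.005,0],0,1],[[0,0,0],0,1],[[0,0,0],0,1],[[0,0,0],0,1],[[0,0,0],0,1],[[0,0,0],0,1],[[0,0,0],0,1]]'
```

```text
t: 10.65
eef_pos: [509.5, 48.3, 184.4]
tcp_rot: [3.141, -0.0, 0.109]
ft_force: [-0.2, 0.1, -1.5]
opening: 0.149
grip_force: 30.0
t: 11.9
eef_pos: [509.6, 47.1, 184.4]
tcp_rot: [3.141, -0.0, 0.109]
ft_force: [-0.4, 0.2, -1.8]
opening: 0.145
grip_force: 30.0
```

```bash
python3 -m inch '[[[0,0.005,0],0,1],[[0,0.005,0],0,1],[[0,0.005,0],0,1],[[0,0.005,0],0,1],[[0,0,0],0,1],[[0,0,0],0,1],[[0,0,0],0,1],[[0,0,0],0,1],[[0,0,0],0,1],[[0,0,0],0,1]]'
```

```text
t: 13.15
eef_pos: [509.7, 46.3, 184.4]
tcp_rot: [-3.141, 0.0, 0.109]
ft_force: [0.1, 5.2, -0.6]
opening: 0.146
grip_force: 30.0
```

The stop is felt at y ≈ 46.3 with 5 N. I'll back off a hair and start lifting carefully.

```bash
python3 -m inch '[[[0,-0.015,0],0,1],[[0,0,0],0,1],[[0,0,-0.015],0,1],[[0,0,-0.015],0,1],[[0,0,-0.015],0,1],[[0,0,-0.015],0,1],[[0,0,0],0,1],[[0,0,0],0,1],[[0,0,0],0,1],[[0,0,0],0,1]]'
```

```text
t: 14.4
eef_pos: [509.6, 46.8, 188.0]
tcp_rot: [3.142, 0.0, 0.109]
ft_force: [0.1, -0.4, -1.5]
opening: 0.147
grip_force: 30.0
```

```bash
python3 -m inch '[[[0,0,-0.05],0,1],[[0,0,-0.1],0,1],[[0,0,-0.15],0,1],[[0,0,-0.15],0,1],[[0,0,-0.1],0,1],[[0,0,-0.05],0,1],[[0,0,0],0,1],[[0,0,0],0,1],[[0,0,0],0,1],[[0,0,0],0,1]]'
python3 - <<'E'
from rect import *
p=shot('wrist');s=env.state();print(s['eef_pos'].round(1))
im=rect(p,165,490,560,-130,30,5);q=rect(p,165,490,550,-240,-80,5)
a=np.zeros((600,800,3),'u1');a[:350]=im;a[352:][:240]=q[:240] if len(q)>240 else q
cv2.imwrite('pics/r4.png',a)
E
```

```text
t: 15.65
eef_pos: [509.6, 46.8, 223.9]
tcp_rot: [3.142, 0.0, 0.109]
ft_force: [-0.8, 0.1, -1.2]
opening: 0.147
grip_force: 30.0
[509.6  46.8 223.9]
```

View pics/r4.png

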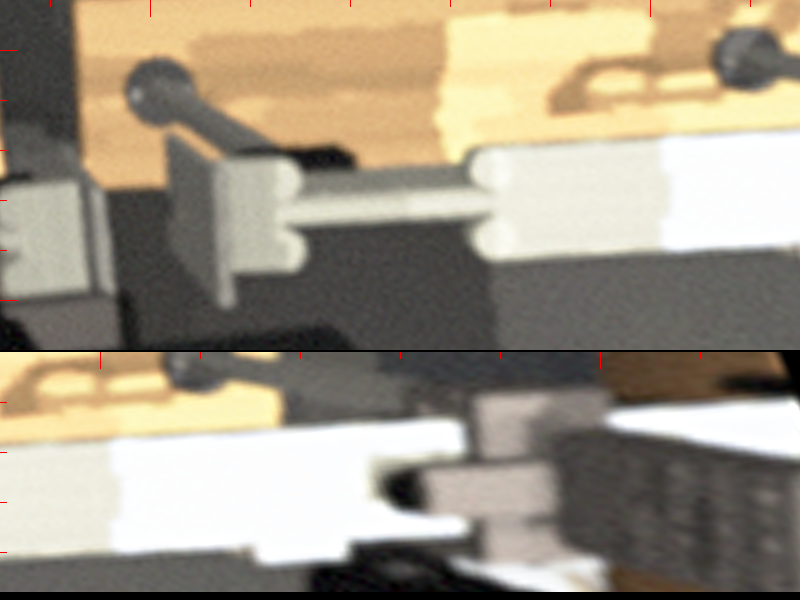

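The drying opening is clear between flange ends at c ≈ 302 and c ≈ 470, with the web centre at r ≈ 206. That puts its centre at about (518.5,−47.3), yaw 0.05. I'll cross over the stops and align.

```bash
python3 -m inch '[[[-0.023,0.1,0],0,1],[[0,0.225,0],0,1],[[0,0.3,0],0,1],[[0,0.3,0],0,1],[[0,0.3,0],0,1],[[0,0.25,0],0,1],[[0,0.1,0],0.34,1],[[0,0,0],0.34,1],[[0,0,0],0,1],[[0,0,0],0,1]]'
python3 - <<'E'
from rect import *
p=shot('wrist');s=env.state();print(s['eef_pos'].round(1),s['tcp_rot'].round(4))
cv2.imwrite('pics/r5.png',np.vstack([rect(p,165,490,560,-130,30,5),rect(p,195,510,560,-130,30,5)]))
E
```

```text
t: 16.95
eef_pos: [518.5, -46.9, 224.1]
tcp_rot: [3.142, -0.0, 0.05]
ft_force: [-0.7, -0.6, -1.0]
opening: 0.146
grip_force: 30.0
[518.5 -46.9 224.1] [ 3.1416 -0.      0.0502]
```

View pics/r5.png

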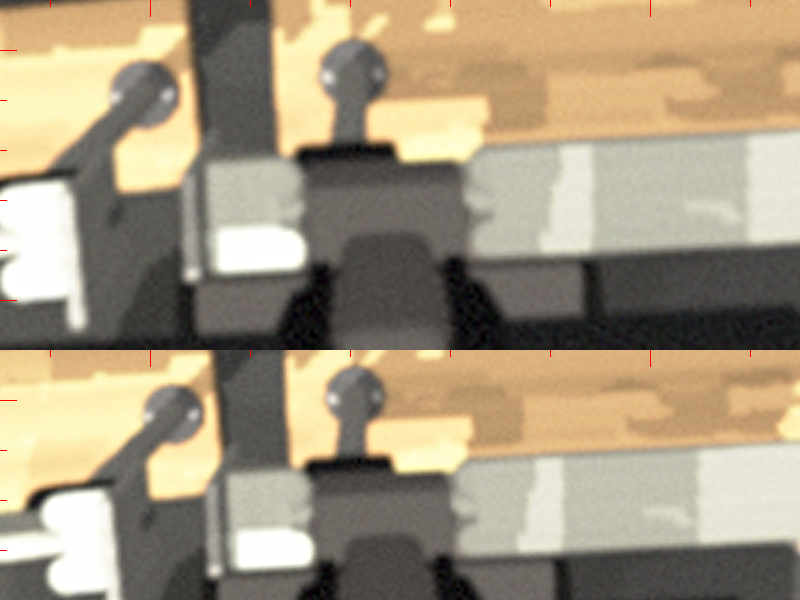

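The hanger plate (c 303–465) is centred over the opening (c 303–468) to within 1 mm. I'll lower it.

```bash
python3 -m inch '[[[0,0.01,0.1],0,1],[[0,0,0.15],0,1],[[0,0,0.1],0,1],[[0,0,0.07],0,1],[[0,0,0.03],0,1],[[0,0,0.02],0,1],[[0,0,0.02],0,1],[[0,0,0],0,1],[[0,0,0],0,1],[[0,0,0],0,1]]'
```

```text
t: 18.25
eef_pos: [518.6, -47.9, 194.7]
tcp_rot: [3.141, -0.0, 0.049]
ft_force: [0.2, 0.7, -2.0]
opening: 0.149
grip_force: 30.0
```

```bash
python3 -m inch '[[[0,0,0.02],0,1],[[0,0,0.02],0,1],[[0,0,0.02],0,1],[[0,0,0.02],0,1],[[0,0,0],0,1],[[0,0,0],0,1],[[0,0,0],0,1],[[0,0,0],0,1],[[0,0,0],0,1],[[0,0,0],0,1]]'; python3 -m inch '[[[0,0,0.02],0,1],[[0,0,0.02],0,1],[[0,0,0.02],0,1],[[0,0,0.02],0,1],[[0,0,0.01],0,1],[[0,0,0],0,1],[[0,0,0],0,1],[[0,0,0],0,1],[[0,0,0],0,1],[[0,0,0],0,1]]'
```

```text
t: 19.5
eef_pos: [518.5, -47.9, 189.9]
tcp_rot: [3.142, -0.0, 0.049]
ft_force: [-0.4, 0.5, -1.8]
opening: 0.148
grip_force: 30.0
t: 20.75
eef_pos: [518.5, -47.9, 184.4]
tcp_rot: [3.142, 0.0, 0.049]
ft_force: [-0.7, -1.1, -1.7]
opening: 0.145
grip_force: 30.0
```

Lowered with no contact force. Now slide into the flange.

```bash
python3 -m inch '[[[0,0.02,0],0,1],[[0,0.02,0],0,1],[[0,0.02,0],0,1],[[0,0.02,0],0,1],[[0,0.02,0],0,1],[[0,0.02,0],0,1],[[0,0,0],0,1],[[0,0,0],0,1],[[0,0,0],0,1],[[0,0,0],0,1]]'
```

```text
t: 22.0
eef_pos: [518.9, -55.1, 184.4]
tcp_rot: [3.142, 0.0, 0.049]
ft_force: [-0.4, -0.4, -1.8]
opening: 0.151
grip_force: 30.0
```

```bash
python3 -m inch '[[[0,0.05,0],0,1],[[0,0.1,0],0,1],[[0,0.1,0],0,1],[[0,0.1,0],0,1],[[0,0.1,0],0,1],[[0,0.1,0],0,1],[[0,0.1,0],0,1],[[0,0.08,0],0,1],[[0,0.04,0],0,1],[[0,0,0],0,1]]'
python3 - <<'E'
from rect import *
p=shot('wrist');s=env.state();print(s['eef_pos'].round(1),s['ft_force'].round(2))
cv2.imwrite('pics/r6.png',rect(p,173,460,570,-270,-70,4))
E
```

```text
t: 23.25
eef_pos: [521.2, -101.3, 184.4]
tcp_rot: [3.142, -0.0, 0.049]
ft_force: [-0.6, -0.6, -0.5]
opening: 0.148
grip_force: 30.0
[ 521.2 -101.2  184.4] [-0.76  0.24 -2.15]
```

View pics/r6.png

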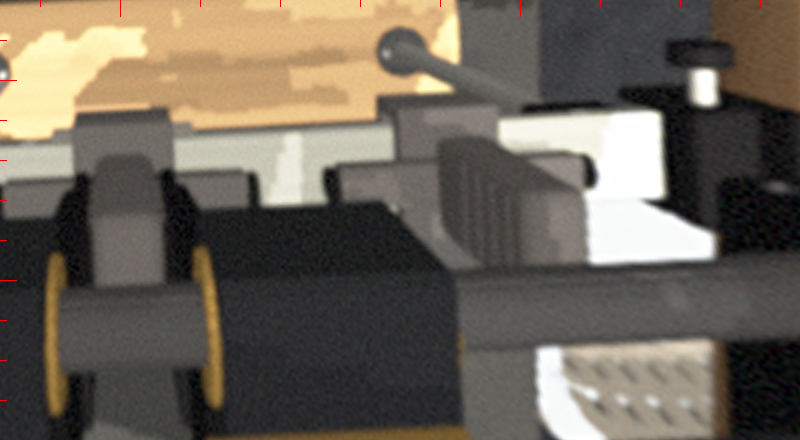

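The door's nose (c 258) is 17 mm short of the window's nose (c 328). The clamp face is ≈ c 665–690, about 20 mm beyond the window's far nose (c 595). I'll close up gently.

```bash
python3 -m inch '[[[0,0.1,0],0,1],[[0,0.1,0],0,1],[[0,0.04,0],0,1],[[0,0.02,0],0,1],[[0,0.02,0],0,1],[[0,0.02,0],0,1],[[0,0.02,0],0,1],[[0,0.02,0],0,1],[[0,0.02,0],0,1],[[0,0.02,0],0,1]]'; python3 -m inch '[[[0,0.02,0],0,1],[[0,0.02,0],0,1],[[0,0.02,0],0,1],[[0,0.02,0],0,1],[[0,0.02,0],0,1],[[0,0.02,0],0,1],[[0,0.02,0],0,1],[[0,0.02,0],0,1],[[0,0.01,0],0,1],[[0,0.01,0],0,1]]'; python3 - <<'E'
from rect import *
p=shot('wrist');s=env.state();print(s['eef_pos'].round(1),s['ft_force'].round(2))
cv2.imwrite('pics/r7.png',rect(p,173,460,570,-290,-90,4))
E
```

```text
t: 24.55
eef_pos: [522.3, -124.1, 184.5]
tcp_rot: [3.141, -0.0, 0.049]
ft_force: [-0.2, 0.2, -0.7]
opening: 0.148
grip_force: 30.0
t: 25.8
eef_pos: [522.8, -134.8, 184.4]
tcp_rot: [3.142, 0.0, 0.049]
ft_force: [-0.2, 0.4, -1.3]
opening: 0.146
grip_force: 30.0
[ 522.8 -134.9  184.4] [-0.67  0.14 -0.04]
```

View pics/r7.png

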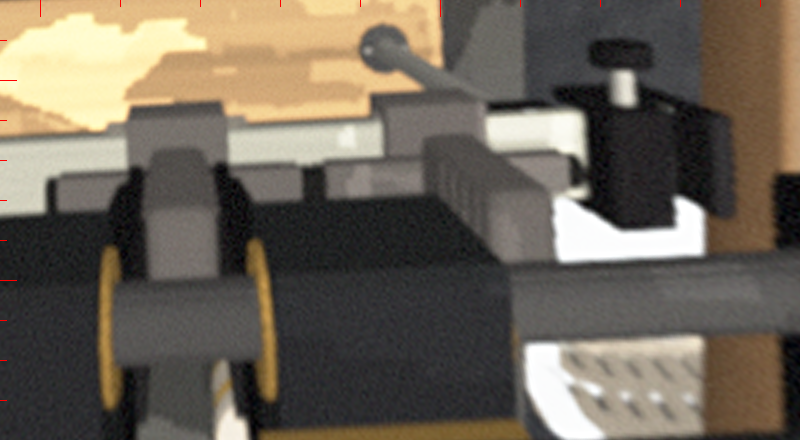

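Noses are together (c 302–325) and the far nose (c 580) is about 6 mm from the clamp face. I'll creep.

```bash
python3 -m inch '[[[0,0.01,0],0,1],[[0,0.01,0],0,1],[[0,0.01,0],0,1],[[0,0.01,0],0,1],[[0,0.01,0],0,1],[[0,0.01,0],0,1],[[0,0,0],0,1],[[0,0,0],0,1],[[0,0,0],0,1],[[0,0,0],0,1]]'; python3 -m inch '[[[0,0.005,0],0,1],[[0,0.005,0],0,1],[[0,0,0],0,1],[[0,0,0],0,1],[[0,0,0],0,1],[[0,0,0],0,1],[[0,0,0],0,1],[[0,0,0],0,1],[[0,0,0],0,1],[[0,0,0],0,1]]'
```

```text
t: 27.1
eef_pos: [523.0, -138.4, 184.5]
tcp_rot: [3.141, -0.0, 0.049]
ft_force: [-0.2, 0.3, -0.7]
opening: 0.145
grip_force: 30.0
t: 28.35
eef_pos: [523.1, -139.0, 184.4]
tcp_rot: [3.142, -0.0, 0.049]
ft_force: [-0.8, 1.8, -0.5]
opening: 0.148
grip_force: 30.0
```

```bash
python3 -m inch '[[[0,0.005,0],0,1],[[0,0.003,0],0,1],[[0,0,0],0,1],[[0,0,0],0,1],[[0,0,0],0,1],[[0,0,0],0,1],[[0,0,0],0,1],[[0,0,0],0,1],[[0,0,0],0,1],[[0,0,0],0,1]]'
```

```text
t: 29.6
eef_pos: [523.1, -139.5, 184.4]
tcp_rot: [3.141, -0.0, 0.049]
ft_force: [-0.5, 0.7, -0.7]
opening: 0.146
grip_force: 30.0
```

```bash
python3 -m inch '[[[0,0.005,0],0,1],[[0,0.003,0],0,1],[[0,0,0],0,1],[[0,0,0],0,1],[[0,0,0],0,1],[[0,0,0],0,1],[[0,0,0],0,1],[[0,0,0],0,1],[[0,0,0],0,1],[[0,0,0],0,1]]'; python3 -m inch '[[[0,0.005,0],0,1],[[0,0.003,0],0,1],[[0,0,0],0,1],[[0,0,0],0,1],[[0,0,0],0,1],[[0,0,0],0,1],[[0,0,0],0,1],[[0,0,0],0,1],[[0,0,0],0,1],[[0,0,0],0,1]]'
```

```text
t: 30.85
eef_pos: [523.1, -140.0, 184.4]
tcp_rot: [3.141, 0.0, 0.049]
ft_force: [-0.1, 0.9, -1.3]
opening: 0.145
grip_force: 30.0
t: 32.1
eef_pos: [523.1, -140.5, 184.4]
tcp_rot: [3.141, -0.0, 0.049]
ft_force: [-0.8, 1.1, -1.1]
opening: 0.146
grip_force: 30.0
```

```bash
python3 -m inch '[[[0,0.005,0],0,1],[[0,0.003,0],0,1],[[0,0,0],0,1],[[0,0,0],0,1],[[0,0,0],0,1],[[0,0,0],0,1],[[0,0,0],0,1],[[0,0,0],0,1]
,[[0,0,0],0,1],[[0,0,0],0,1]]'
```

```text
t: 33.35
eef_pos: [523.1, -140.6, 184.4]
tcp_rot: [-3.141, 0.0, 0.049]
ft_force: [0.2, 4.8, -0.5]
opening: 0.145
grip_force: 30.0
```

```bash
python3 - <<'E'
from rect import *
p=shot('wrist')
cv2.imwrite('pics/r8.png',rect(p,173,500,560,-280,-180,8))
E
```

```text
(no output)
```

View pics/r8.png

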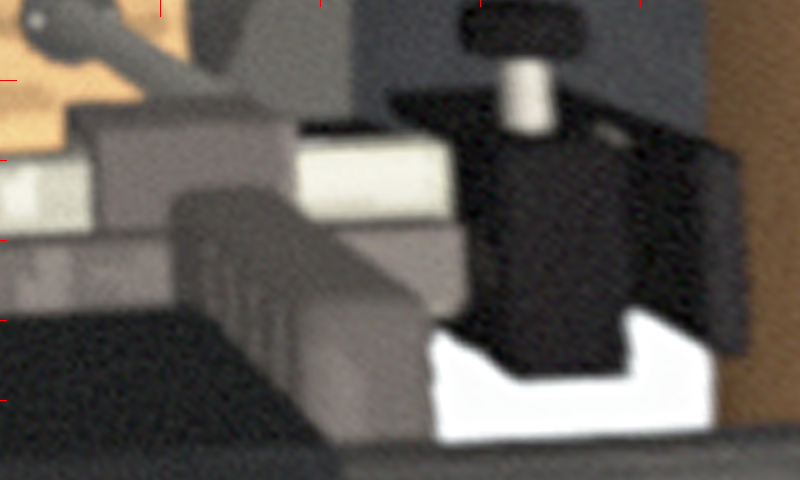

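Snug: 4.8 N, with the window's nose (c 465) against the clamp. I'll hold about a second, then let go.

```bash
python3 -m inch '[[[0,0,0],0,1],[[0,0,0],0,1],[[0,0,0],0,1],[[0,0,0],0,1],[[0,0,0],0,1],[[0,0,0],0,1],[[0,0,0],0,1],[[0,0,0],0,1],[[0,0,0.01],0,1],[[0,0,0],0,1]]'; python3 -m inch '[[[0,0,0],0,0.75],[[0,0,0],0,0.5],[[0,0,0],0,0.4],[[0,0,0],0,0.4],[[0,0,0],0,0.4],[[0,0,0],0,0.4],[[0,0,0],0,0.4],[[0,0,0],0,0.4],[[0,0,0],0,0.4],[[0,0,0],0,0.4]]'
```

```text
t: 34.65
eef_pos: [523.2, -140.6, 184.0]
tcp_rot: [-3.141, -0.0, 0.049]
ft_force: [0.3, 4.9, 1.2]
opening: 0.145
grip_force: 30.0
t: 35.9
eef_pos: [523.1, -140.9, 183.8]
tcp_rot: [3.142, -0.0, 0.049]
ft_force: [1.3, -0.1, 0.0]
opening: 0.299
grip_force: 0.0
```

```bash
python3 -m inch '[[[0,0,-0.05],0,0.4],[[0,0,-0.1],0,0.4],[[0,0,-0.2],0,0.4],[[0,0,-0.3],0,0.4],[[0,0,-0.4],0,0.4],[[0,0,-0.4],0,0.4],[[0,0,-0.3],0,0.4],[[-0.4,0,0],0,0.4],[[-0.4,0,0],0,0.4],[[0,0,0],0,0.4]]'
python3 - <<'E'
from h import *
for n in('wrist','scene','top'):
    p=shot(n)
    for k,z in dict(door_hanger=165,door_hanger_tab=201,door_hanger_nose=173,window_hanger=165).items():
        for r in eyes.spot_point(k,p)[:2]: print(n,k,round(r['score'],2),onz(p,r['centre'],z,n=='wrist').round(1))
print(env.state()['ft_force'].round(2))
E
```

```text
t: 37.15
eef_pos: [474.4, -143.3, 290.0]
tcp_rot: [3.141, -0.001, 0.049]
ft_force: [0.4, 1.0, 0.2]
opening: 0.3
grip_force: 0.0
wrist door_hanger 0.66 [519.3 -49.  165. ]
wrist door_hanger 0.59 [ 522.8 -137.5  165. ]
wrist door_hanger_tab 0.69 [ 522.1 -139.7  201. ]
wrist door_hanger_tab 0.18 [513.5  26.5 201. ]
wrist door_hanger_nose 0.6 [ 523.1 -172.3  173. ]
wrist window_hanger 0.88 [ 525.6 -209.2  165. ]
scene door_hanger 0.85 [ 521.6 -138.   165. ]
scene door_hanger_tab 0.9 [ 522.3 -136.7  201. ]
scene door_hanger_nose 0.82 [ 529.3 -182.7  173. ]
scene window_hanger 0.66 [ 532.  -214.5  165. ]
[-0.6   0.32 -0.  ]
```

```bash
python3 -c "
from cell import env
print(env.job_done())"
```

```text
the job is handed in; nothing more can be done
None
```

The door's hanger is on the drying rail, spacer bar to spacer bar with the window's hanger and snug against the clamp; I held about 5 N for a second, let go and handed the job in at about 37 s. I viewed 11 pictures, one over the limit of 10, so the final positions were checked only with the detectors.

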